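# Post a checked tenon piece through the drop-box flap

### The job

Two tenoned wood pieces wait on the feed deck of the parts drop box, one in each lane. With the fingertips push the pale piece along its lane and under its orange gravity flap, until it drops off the sill into the box, then draw the fingers back out so that the flap swings shut. Do not lift the piece, do not send or shift the dark one or open its flap, and leave the other things on the bench where they are.

Things in the scene. Friction and masses are not known exactly. Their poses are not given: they have to be found in the camera images.
- dropbox: fixed plywood parts drop box, 366 mm long, 220 mm wide, white feed deck 100 mm above the bench. Origin on the bench under the middle of the line of the two flaps; x is the feed direction (deck, flap, box), y left, z up. Deck from x = -170 to +22 mm (the sill). Two lanes centred at y = +50 and -50 mm, each 72 mm wide between wooden fences 14 mm higher than the deck, x = -170 to -5 mm
- sill (a point): middle of the deck's far edge, on its surface, axes as the drop box. Beyond it lies the open-topped box: inside 166 mm long in x, 204 mm wide, floor 92 mm below the deck with a steep slide under the sill, walls 30 mm above the deck. A piece pushed until its middle is well past the sill tips and falls in by itself
- hinge_left (a point): middle of the left flap's hinge line (6 mm steel rod across both lanes, 54 mm above the deck, 22 mm before the sill), axes as the drop box. Left lane is at +y. Posts 12 mm thick in x and 20 to 22 mm wide stand between and beside the flaps, 60 mm above the deck
- hinge_right (a point): the same for the right flap, lane at -y of the drop box
- flap_left (a joint): left flap: orange plastic plate 70 mm wide, 46 mm tall, 3 mm thick, 50 g, hanging from its hinge, lower edge 8 mm above the deck. rad: 0 hanging shut, grows as it swings towards the box, to 1.45; it cannot swing outwards. Falls shut by its own weight; a light push opens it
- flap_right (a joint): right flap, the same
- pale_mid (a point): centre of the pale wood piece, the one to send: loose, 80 mm long in x, 42 wide, 32 high, 60 to 130 g; the point is half-way up (16 mm above its underside) and half-way along. x points to its nose, a tenon 14 mm long, 22 wide, 16 high; its flat rear face is 40 mm behind the point. In either lane, a little askew
- dark_mid (a point): centre of the dark wood piece, the same shape, in the other lane; it stays where it is
- glue: closed white glue bottle with red cap, 56 mm across, 150 mm tall, standing; leave alone. Origin at the centre of its underside
- driver: screwdriver lying on the bench; leave alone. Origin under its middle, x from handle to tip
- tape: blue roll of tape lying flat, 90 mm across, 25 mm high; leave alone. Origin at the centre of its underside
- post: pale tenoned post lying on the bench, 310 mm long, 90 mm wide and high; leave alone. Origin under its middle
- pencilcup: dark steel cup with pencils, 72 mm across, pencils to 155 mm; leave alone. Origin at the centre of its underside
- pale_piece: the pale piece again; origin under its middle, on its underside, axes as point pale_mid
Mind the look-alikes: they are no part of the job. Of the things that look like the pale_piece, the smallest one is meant.

How it is judged:
On the way, in this order (a step that is already met when the one before it is completed fails the run):
1. the pale piece's nose is under the flap of its lane, which it holds open (x of pale_mid in the frame of dropbox above -0.025 m and ((y of pale_mid in the frame of dropbox above 0 m and value of joint flap_left above 0.5 rad) or (y of pale_mid in the frame of dropbox below 0 m and value of joint flap_right above 0.5 rad))), for 0.05 s.
2. the pale piece has dropped into the box (x of pale_mid in the frame of dropbox between 0.022 and 0.19 m and y of pale_mid in the frame of dropbox between -0.103 and 0.103 m and height (world z) of pale_mid below 0.075 m), for 0.1 s.
At the end, for the whole second after the job is handed in: the pale piece lies at rest inside the drop box, its centre under 75 mm above the bench; both flaps hang shut (within 0.06 rad); the dark piece is within 12 mm of its start and the other things within 30 mm of theirs (all of step 2 and linear speed of pale_piece below 0.02 m/s and value of joint each of flap_left, flap_right below 0.06 rad and distance of dark_mid from where it was at the start of the episode below 0.012 m and distance of each of glue, driver, tape, post, pencilcup from where it was at the start of the episode below 0.03 m); the robot touches nothing.
It fails at once if the pale piece is lifted (centre more than 20 mm above its height on the deck) (height (world z) of pale_mid above 0.136 m).
It fails at once if the dark piece is shifted by more than 12 mm (distance of dark_mid from where it was at the start of the episode above 0.012 m).
It fails at once if the dark piece's flap is opened ((y of dark_mid in the frame of dropbox above 0 m and value of joint flap_left above 0.25 rad) or (y of dark_mid in the frame of dropbox below 0 m and value of joint flap_right above 0.25 rad)).
It fails at once if another thing on the bench is moved by more than 30 mm (distance of any of glue, driver, tape, post, pencilcup from where it was at the start of the episode above 0.03 m).
It also fails if it takes over 35 s, if anything falls off the work surface, if the arm or the gripper's body presses on something with over 40 N, if the wrist force passes 120 N, or if a joint passes its speed limit or range.

### The arm

A 6-joint arm with a two-finger parallel gripper is mounted at the origin on the work surface. World frame = base frame: x ahead of the robot, y to its left, z up, the work surface at z = 0. Lengths are in m, angles in rad, forces in N, time in s.
With the tool pointing down it reaches from about 0.3 to 0.775 m from the base axis. Payload 14.6 kg.
Tool frame: the origin (TCP) lies on the mounting face of the last link; the fingertips stand 199 mm ahead of it and the grasp point (between the pads) lies 180 mm ahead of it; z points along the fingers, y is the direction in which the jaws open and shut (so a half turn about z gives the same grasp; the last joint's range is limited). The gripper opens to 94 mm and grips with 3 to 60 N. Pads are 16 mm wide; open, the fingers measure 119 mm over their backs; the gripper's body (75 mm by 177 mm) begins 78 mm behind the grasp point.
Start: joints at [1.215, 0.3, 1.521, -0, 1.321, -0.067], TCP at [0.157, 0.527, 0.405] pointing down, gripper open.
Joint ranges: [-3.03, 3.03], [-0.79, 2.21], [0.23, 2.52], [-1.04, 4.18], [0, 3.07], [-2.55, 2.55]. Speed limits (rad/s): [2.22, 2.22, 2.57, 3.14, 3.14, 3.14].

### API

Orientations are given as [roll, pitch, yaw] about the fixed x, y, z axes, in that order (R = Rz(yaw) Ry(pitch) Rx(roll)).
In Python, from station import sensors, vision, job gives the robot as it stands. The module is installed in compiled form; this text tells all that it offers.
- The arm moves only by the tool arm_command, never from a script. Its argument "plan" is one flat list of numbers, 5 for each row, row after row: the closure, from -1 (fully open) to 1 (shut), so that 0 is half open, then the shift along the world's x, y, z scaled (see below), then the turn about the world's z scaled (see below). A call has 1 to 20 rows; each row is the pose to reach, as a shift and turn from the pose commanded when the call began; what a row does not reach only later rows make up. The controller multiplies each number of a shift by 400 mm and each number of a turn by 120 degrees. A row lasts 1/10 s, in which the tool goes at most 50 mm and 8.59 degrees, less where a joint would pass 70% of its speed; a pose out of reach is approached as far as the arm can. A call with a number of a shift or a turn outside -1 to 1 is refused whole. A call with a gripper value outside its range is refused whole. The fingers move at their own pace and stop on an object; "newtons" is the grip in N (left out, the last holds). Time passes only in rows, so rows that repeat a pose let the fingers close. It gives the time, the measured TCP pose, the force and the opening at its end, in the units of the state.
- sensors.get_obs(): the state, without advancing time (a new reading comes with each control period).
- vision.camera(name): name is "scene" or "side" or "wrist"; returns the picture (384x512x3 uint8, blue, green, red); there is no depth.
- vision.camera_params(name): a dict with "intrinsics" (3x3 intrinsics, pixels), "rvec" (rotation vector, rad) and "tvec" (3), from world to camera coordinates, as OpenCV has them. Camera axes: x right, y down, z forward; pixel columns grow to the right and rows downward; lengths in m; the calibration is good to about 2 mm. A picture is of the moment at which its call begins: read the wrist's pose just before it. camera_params takes no time and is no camera call; for the wrist camera it gives the pose at the moment of the call.
- job.hand_in(): hands the job in, once; it reports no verdict.
Trained networks look in the newest picture that a camera, given by its name, has taken for a name from the list of things; names that differ only in an ending like _2 or _b are one class to them, and where a whole thing is asked for, a point or a joint stands for the part that bears it (a point fixed in the world has none). Each returns a list of dicts, best first, with "confidence" (0 to 1); they miss things now and then, are a little off and sometimes report something else, mostly with a low value. They report only what shows in the picture. A call takes as long as a camera call. They do not tell look-alikes from the thing itself.
- vision.search_frame(name, camera): "at" ([row, column] in pixels, amid what is visible of it).
- vision.silhouettes(name, camera): "mask" (384x512 bool, what is visible of it) and "at" ([row, column] in pixels, amid what is visible of it).
- vision.pinpoint(name, camera): "at" ([row, column] in pixels: a listed point, or the origin of a listed thing).
The state is a dict: "time_s": time; "qpos": joint angles; "joint_vel": joint speeds; "tau": joint torques, N m; "ee_pos": TCP position; "eef_rot": TCP orientation; "force": force on the tool from outside, world axes, zero at the start; "moment": the same for the moment, N m; "grip_width": finger opening in m.
Only numpy, scipy, OpenCV 4.12 (cv2) and the standard library are available. Lean on these libraries where they do the work, as an engineer would, in place of code of your own. Each camera call takes 0.05 s, during which the arm holds its last target.

## Working session

There is one attempt and no reset: what is moved stays moved. The work goes in short steps, Python scripts to look and compute and a tool call to move; the robot and the scene stay as the last step left them, time stands still between calls to the robot, and variables do not carry over. Pictures are saved under pics/ and viewed, and the job is handed in when it is done.

Besides the shell and the picture viewer there is one more tool, called after "Call:" as name(argument=value, ...) on one line, values as JSON. arm_command: Moves the arm, as the interface text tells. Its arguments: {"type":"object","properties":{"plan":{"type":"array"},"newtons":{"type":"number"}},"required":["plan"]}

```bash
mkdir -p pics
cat > h.py <<'E'
import numpy as np,cv2
from station import sensors,vision,job
def cam(n):
    p=vision.camera_params(n);K=np.array(p["intrinsics"],float);R=cv2.Rodrigues(np.array(p["rvec"],float))[0];t=np.array(p["tvec"],float).ravel();return K,R,t
def ray(n,rc,z,P=None):
    K,R,t=P or cam(n);d=R.T@np.linalg.solve(K,[rc[1],rc[0],1.]);c=-R.T@t
    return c+d*(z-c[2])/d[2]
def proj(n,X,P=None):
    K,R,t=P or cam(n);q=K@(R@np.array(X,float)+t);return q[1]/q[2],q[0]/q[2]
E
python3 - <<'E'
from h import *
o=sensors.get_obs();print(o["time_s"],o["ee_pos"],o["eef_rot"],o["force"],o["grip_width"])
for n in ["scene","side","wrist"]:
    im=vision.camera(n);cv2.imwrite(f"pics/{n}0.png",im)
    K,R,t=cam(n);print(n,-R.T@t,K[0,0])
for n in ["scene","side"]:
    for k,z in [("pale_mid",.116),("dark_mid",.116),("dropbox",0),("sill",.1),("hinge_left",.154),("hinge_right",.154)]:
        for r in vision.pinpoint(k,n)[:3]:print(n,k,np.round(r["at"]),round(r["confidence"],2),ray(n,r["at"],z).round(4))
E
```

```text
0.0 [0.15660744 0.52719226 0.40409418] [-3.14042690e+00 -9.32348995e-05  2.85284153e+00] [ 0.14296427 -0.44002554 -0.13153532] 0.09383539645265165
scene [1.08424048 0.36111699 1.08528306] 348.81512100148586
side [-0.27135318 -0.79554936  1.10609907] 487.22373125659436
wrist [0.08751576 0.54701326 0.38386517] 299.61948922419526
scene pale_mid [160. 278.] 0.9 [0.4114 0.0168 0.116 ]
scene pale_mid [155. 214.] 0.77 [ 0.5224 -0.1795  0.116 ]
scene pale_mid [251. 233.] 0.74 [0.7773 0.0887 0.116 ]
scene dark_mid [164. 236.] 0.51 [ 0.511  -0.0945  0.116 ]
scene dropbox [193. 212.] 0.72 [ 0.6003 -0.145   0.    ]
scene sill [185. 203.] 0.97 [ 0.6384 -0.1412  0.1   ]
scene hinge_left [176. 219.] 0.97 [ 0.6047 -0.0918  0.154 ]
scene hinge_left [260. 376.] 0.19 [0.5835 0.4466 0.154 ]
scene hinge_right [161. 197.] 0.8 [ 0.5982 -0.1919  0.154 ]
side pale_mid [185. 281.] 0.68 [ 0.6515 -0.0282  0.116 ]
side pale_mid [261. 210.] 0.67 [ 0.2804 -0.0988  0.116 ]
side pale_mid [233. 290.] 0.66 [ 0.506  -0.1892  0.116 ]
side dark_mid [221. 266.] 0.91 [ 0.4969 -0.107   0.116 ]
side dark_mid [193. 284.] 0.48 [ 0.6302 -0.0616  0.116 ]
side dropbox [238. 295.] 0.91 [ 0.5927 -0.1434  0.    ]
side sill [211. 303.] 0.96 [ 0.618 -0.147  0.1  ]
side sill [214. 249.] 0.24 [ 0.4962 -0.0357  0.1   ]
side hinge_left [192. 286.] 0.84 [ 0.6017 -0.0909  0.154 ]
side hinge_right [211. 312.] 0.93 [ 0.5872 -0.2013  0.154 ]
```

View pics/scene0.png

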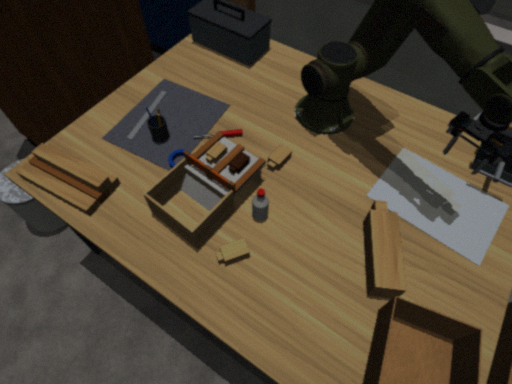

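View pics/side0.png

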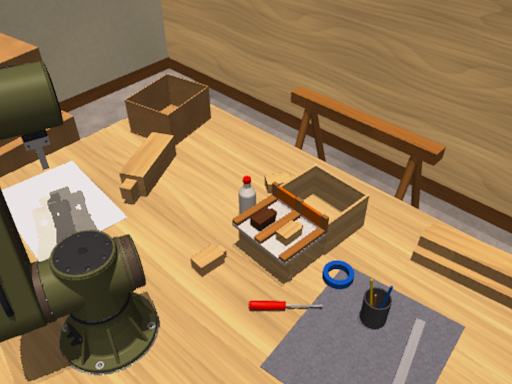

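Run:
```python
import cv2
a=cv2.imread('pics/scene0.png')[120:280,140:300];b=cv2.imread('pics/side0.png')[160:290,190:370]
cv2.imwrite('pics/crop_a.png',cv2.resize(a,None,fx=4.5,fy=3.7,interpolation=2));cv2.imwrite('pics/crop_b.png',cv2.resize(b,None,fx=4.4,fy=4.4,interpolation=2))
```

```text
(no output)
```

View pics/crop_b.png

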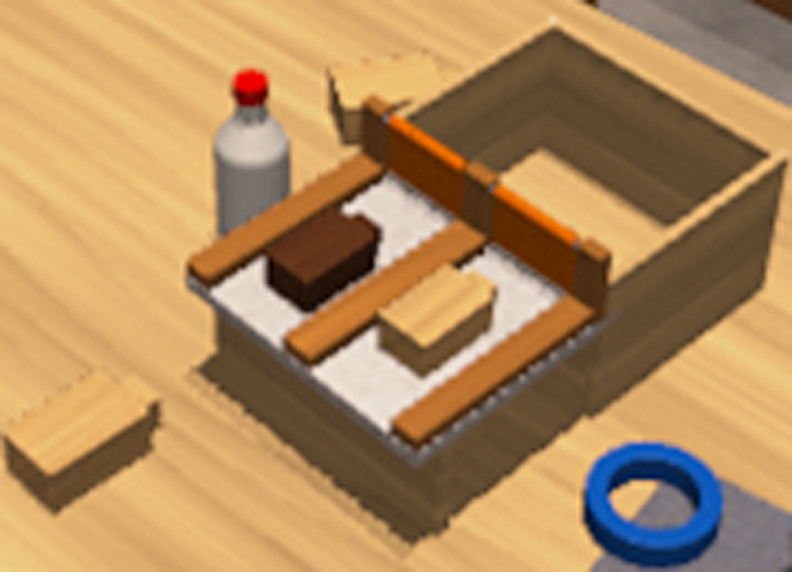

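View pics/crop_a.png

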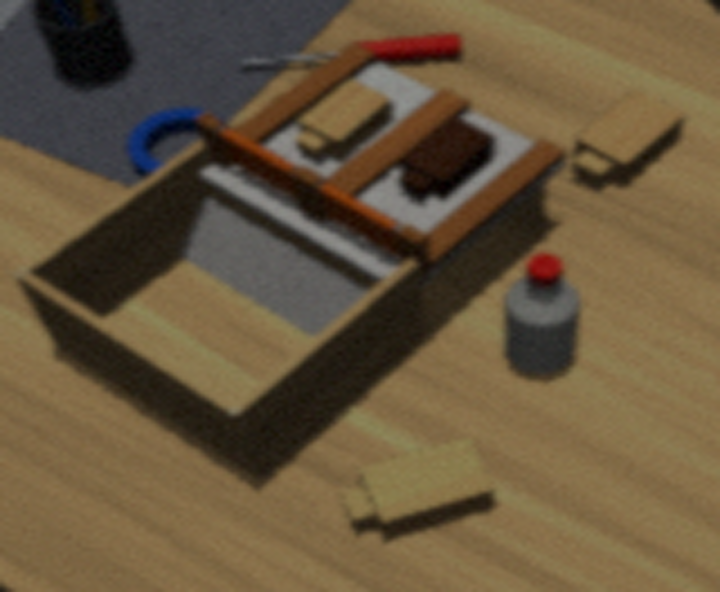

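The pale pieces seen are at scene (155,214) / side (233,290) on the deck's right lane, scene (160,278) on the bench towards the robot, and scene (251,233) on the bench beyond the glue. Only the first one lies on the deck, and the two on the bench look larger. So it is the one meant, with the dark piece in the left lane. Next I fit the box pose.

```bash
cat > fit.py <<'E'
from h import *
from scipy.optimize import least_squares
L={"dropbox":(0,0,0),"sill":(.022,0,.1),"hinge_left":(0,.05,.154),"hinge_right":(0,-.05,.154)}
def T(p,l): c,s=np.cos(p[2]),np.sin(p[2]);return np.array([p[0]+c*l[0]-s*l[1],p[1]+s*l[0]+c*l[1],l[2]])
def run(cams,extra=()):
    obs=[]
    for n in cams:
        P=cam(n)
        for k in L:
            r=vision.pinpoint(k,n)
            if r and r[0]["confidence"]>.5: obs.append((n,k,P,r[0]["at"]))
    obs+=list(extra)
    f=lambda p:np.concatenate([(np.array(proj(n,T(p,L[k]),P))-at) for n,k,P,at in obs])
    s=least_squares(f,[.6,-.144,-.09],loss="soft_l1")
    print("box",s.x.round(4));print([(o[0],o[1],e.round(1).tolist()) for o,e in zip(obs,f(s.x).reshape(-1,2))])
    return s.x
def loc(p,X): c,s=np.cos(p[2]),np.sin(p[2]);d=np.array(X[:2])-p[:2];return np.array([c*d[0]+s*d[1],-s*d[0]+c*d[1]])
E
python3 - <<'E'
from fit import *
for n in["scene","side"]:vision.camera(n)
p=run(["scene","side"])
X=[ray("scene",(155,214),.116),ray("side",(233,290),.116),ray("scene",(164,236),.116),ray("side",(221,266),.116)]
for x in X:print(x.round(3),loc(p,x).round(3))
for n in["scene","side"]:
  im=vision.camera(n)
  for l in [(-.17,-.086,.1),(-.17,-.014,.1),(-.17,.014,.1),(-.17,.086,.1),(.022,0,.1),(.196,.11,.13),(.196,-.11,.13),(0,.05,.154),(0,-.05,.154)]:
    r,c=proj(n,T(p,l));cv2.circle(im,(round(c*4),round(r*4)),1,(0,255,0),-1) if 0 else im.__setitem__((round(r),round(c)),(0,255,0))
  s=np.s_[120:260,130:290] if n=="scene" else np.s_[160:280,220:380]
  cv2.imwrite(f"pics/ov_{n}.png",cv2.resize(im[s],None,fx=4,fy=4,interpolation=0))
E
```

```text
box [ 0.5999 -0.1433  0.0123]
[('scene', 'dropbox', [0.1, 3.7]), ('scene', 'hinge_left', [-82.4, -159.5]), ('scene', 'hinge_right', [4.4, 2.3]), ('side', 'dropbox', [0.2, 2.3]), ('side', 'sill', [-0.0, -0.2]), ('side', 'hinge_left', [1.8, 2.2]), ('side', 'hinge_right', [-3.0, -1.6])]
[ 0.523 -0.181  0.116] [-0.077 -0.037]
[ 0.507 -0.188  0.116] [-0.093 -0.044]
[ 0.511 -0.094  0.116] [-0.088  0.05 ]
[ 0.497 -0.105  0.116] [-0.102  0.04 ]
```

```bash
sed -i 's/loss="soft_l1"/loss="cauchy",f_scale=1.5/' fit.py
python3 - <<'E'
from fit import *
for n in["scene","side"]:vision.camera(n)
ex=[("scene",k,cam("scene"),a) for k,a in [("dropbox",(193,212)),("sill",(185,203)),("hinge_left",(176,219)),("hinge_right",(161,197))]]
p=run(["scene","side"],ex)
X=[ray("scene",(155,214),.116),ray("side",(233,290),.116),ray("scene",(164,236),.116),ray("side",(221,266),.116)]
for x in X:print(x.round(3),loc(p,x).round(3))
ims=[]
for n in["scene","side"]:
  im=cv2.imread(f"pics/{n}0.png")
  for l in [(-.17,-.086,.1),(-.17,-.014,.1),(-.17,.014,.1),(-.17,.086,.1),(.022,0,.1),(.196,.11,.13),(.196,-.11,.13),(0,.05,.154),(0,-.05,.154)]:
    r,c=proj(n,T(p,l));im[round(r),round(c)]=(0,255,0)
  s=np.s_[120:250,130:280] if n=="scene" else np.s_[160:290,225:375]
  ims.append(cv2.resize(im[s],None,fx=2.65,fy=4,interpolation=0))
cv2.imwrite("pics/ov.png",np.hstack(ims))
E
```

```text
box [ 0.6025 -0.1416 -0.0571]
[('scene', 'dropbox', [-3.0, -0.1]), ('scene', 'sill', [-1.0, 0.5]), ('scene', 'hinge_left', [-0.6, 3.9]), ('scene', 'hinge_right', [-0.3, 4.7]), ('side', 'dropbox', [-1.0, 0.1]), ('side', 'sill', [3.0, 1.5]), ('side', 'hinge_left', [-1.6, 2.5]), ('side', 'hinge_right', [-1.4, 0.2]), ('scene', 'dropbox', [0.6, -0.0]), ('scene', 'sill', [-2.8, 2.0]), ('scene', 'hinge_left', [0.3, 0.2]), ('scene', 'hinge_right', [0.3, -0.5])]
[ 0.523 -0.181  0.116] [-0.077 -0.044]
[ 0.507 -0.188  0.116] [-0.092 -0.052]
[ 0.511 -0.094  0.116] [-0.094  0.042]
[ 0.497 -0.105  0.116] [-0.107  0.031]
```

View pics/ov.png

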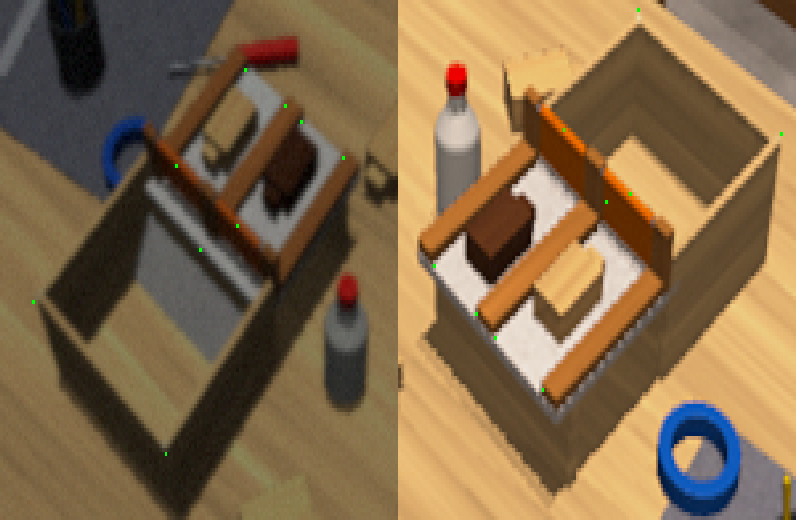

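The overlay fits within a few mm: box origin about (0.602, -0.142), yaw about -0.06. The pale piece is in the right lane (-y) and the dark one in the left. I'll move over it for a closer wrist view.

Call:
arm_command(plan=[0.6, 0.5, -1.0, 0.06, 0.11, 0.6, 0.5, -1.0, 0.06, 0.11, 0.6, 0.5, -1.0, 0.06, 0.11, 0.6, 0.5, -1.0, 0.06, 0.11, 0.6, 0.5, -1.0, 0.06, 0.11, 0.6, 0.5, -1.0, 0.06, 0.11, 0.6, 0.5, -1.0, 0.06, 0.11, 0.6, 0.5, -1.0, 0.06, 0.11, 0.6, 0.5, -1.0, 0.06, 0.11, 0.6, 0.5, -1.0, 0.06, 0.11, 0.6, 0.5, -1.0, 0.06, 0.11, 0.6, 0.5, -1.0, 0.06, 0.11])

```text
time_s: 3.05
ee_pos: [0.3563, 0.1279, 0.4286]
eef_rot: [3.141, -0.0, 3.084]
force: [-0.2, -0.9, -0.6]
grip_width: 0.0187
```

Call:
arm_command(plan=[0.6, 0.4, -0.7, 0, 0, 0.6, 0.4, -0.7, 0, 0, 0.6, 0.4, -0.7, 0, 0, 0.6, 0.4, -0.7, 0, 0, 0.6, 0.4, -0.7, 0, 0, 0.6, 0.4, -0.7, 0, 0, 0.6, 0.4, -0.7, 0, 0, 0.6, 0.4, -0.7, 0, 0, 0.6, 0.4, -0.7, 0, 0, 0.6, 0.4, -0.7, 0, 0])

```text
time_s: 4.05
ee_pos: [0.5166, -0.151, 0.4288]
eef_rot: [3.141, 0.0, 3.085]
force: [0.3, -0.4, -0.3]
grip_width: 0.0187
```

Run:
```python
from fit import *
P=cam("wrist");im=vision.camera("wrist");cv2.imwrite("pics/w1.png",im)
o=sensors.get_obs();print(o["time_s"],o["ee_pos"].round(4),o["eef_rot"].round(3),o["grip_width"],np.round(o["qpos"],2))
vision.camera("side");vision.camera("scene")
ex=[("scene",k,cam("scene"),a) for k,a in [("dropbox",(193,212)),("sill",(185,203)),("hinge_left",(176,219)),("hinge_right",(161,197))]]
p=run(["wrist"]*3+["side"],ex)
for k in["pale_mid","dark_mid"]:
  for r in vision.pinpoint(k,"wrist")[:3]:x=ray("wrist",r["at"],.116,P);print(k,np.round(r["at"]),round(r["confidence"],2),x.round(4),loc(p,x).round(4))
```

```text
4.1 [ 0.5165 -0.1511  0.4289] [-3.142  0.     3.085] 0.01862312216629158 [-0.35  0.26  1.52  0.    1.37 -1.87]
box [ 0.5994 -0.1439 -0.1467]
[('wrist', 'dropbox', [-0.9, -0.9]), ('wrist', 'sill', [0.4, 4.2]), ('wrist', 'dropbox', [-0.9, -0.2]), ('wrist', 'sill', [0.5, 5.0]), ('wrist', 'dropbox', [-0.8, -0.0]), ('wrist', 'sill', [0.6, 5.3]), ('side', 'dropbox', [-0.6, 0.3]), ('side', 'sill', [-0.3, 3.1]), ('side', 'hinge_left', [-0.7, 0.9]), ('side', 'hinge_right', [0.6, 1.5]), ('scene', 'dropbox', [-0.3, -0.0]), ('scene', 'sill', [-4.0, 1.6]), ('scene', 'hinge_left', [0.2, -0.7]), ('scene', 'hinge_right', [-1.4, 0.5])]
pale_mid [317. 402.] 0.87 [0.6779 0.008  0.116 ] [0.0554 0.1618]
pale_mid [185. 219.] 0.68 [ 0.513  -0.1858  0.116 ] [-0.0794 -0.0541]
pale_mid [ 14. 354.] 0.68 [ 0.3662 -0.054   0.116 ] [-0.2439  0.0548]
dark_mid [171. 312.] 0.72 [ 0.504  -0.0918  0.116 ] [-0.102   0.0376]
```

View pics/w1.png

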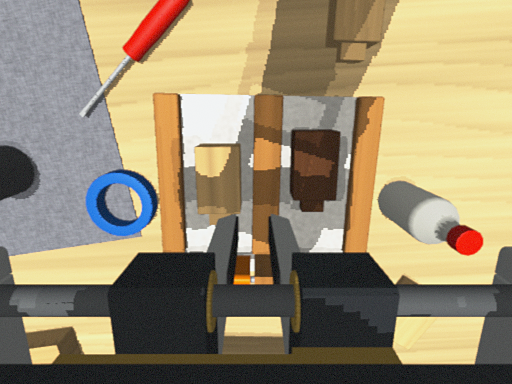

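The wrist view shows the pale piece centred near row 178, col 218, in the right lane (image left). The dark one is at (170,315), the fence rear ends are at row 95, and the fences run almost straight down the image. The lane axis is therefore close to the tool's yaw. I'll measure the edges.

Run:
```python
from fit import *
P=cam("wrist")
print("rear mid fence c",ray("wrist",(94,268),.114,P).round(4))
a=[ray("wrist",rc,.114,P) for rc in [(94,154),(94,182),(94,254),(94,282),(97,357),(97,384)]]
print(np.round(a,4)[:,:2])
f=[ray("wrist",rc,.114,P) for rc in [(250,163),(250,186),(250,344),(250,364)]]
print(np.round(f,4)[:,:2])
print("piece top corners",[ray("wrist",rc,.132,P)[:2].round(4).tolist() for rc in [(145,195),(143,240),(205,199)]])
im=cv2.imread("pics/w1.png")[80:260,140:400];cv2.imwrite("pics/w1c.png",cv2.resize(im,None,fx=3,fy=3,interpolation=0))
```

```text
rear mid fence c [ 0.429 -0.134  0.114]
[[ 0.4225 -0.2408]
 [ 0.4241 -0.2146]
 [ 0.4282 -0.1472]
 [ 0.4297 -0.1209]
 [ 0.4367 -0.0506]
 [ 0.4382 -0.0253]]
[[ 0.5814 -0.2537]
 [ 0.5828 -0.2292]
 [ 0.593  -0.0605]
 [ 0.5943 -0.0392]]
piece top corners [[0.4705, -0.2039], [0.4712, -0.1626], [0.5281, -0.2063]]
```

View pics/w1c.png

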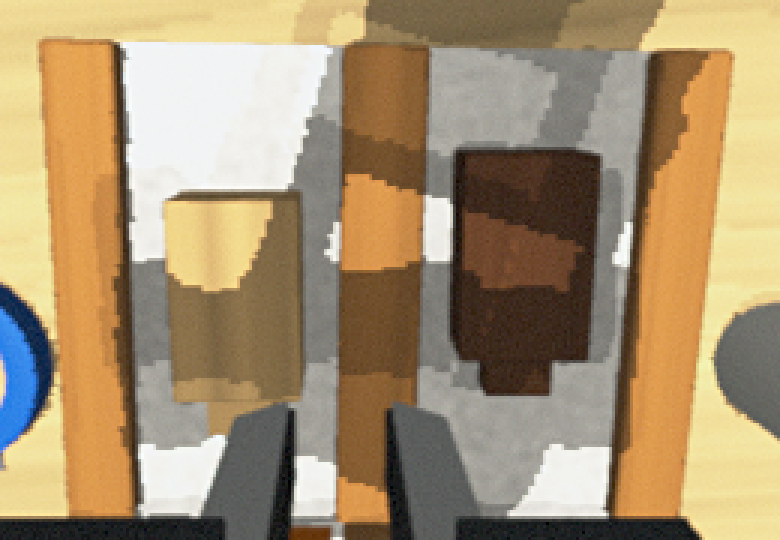

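Wrist measurements give the box at about (0.599, -0.146), yaw about -0.075. The pale rear face is at x ≈ 0.471, y ≈ -0.184. I'll go behind it and descend.

Call:
arm_command(plan=[0.6, -0.19, -0.078, 0, -0.009, 0.6, -0.19, -0.078, 0, -0.009, 0.6, -0.19, -0.078, 0, -0.009, 0.6, -0.19, -0.078, -0.1, -0.009, 0.6, -0.19, -0.078, -0.2, -0.009, 0.6, -0.19, -0.078, -0.26, -0.009, 0.6, -0.19, -0.078, -0.305, -0.009, 0.6, -0.19, -0.078, -0.305, -0.009, 0.6, -0.19, -0.078, -0.305, -0.009])

```text
time_s: 6.0
ee_pos: [0.4411, -0.184, 0.3072]
eef_rot: [-3.142, 0.0, 3.065]
force: [0.3, -0.5, -0.6]
grip_width: 0.0188
```

Run:
```python
from fit import *
im=vision.camera("wrist")
b=vision.camera("side")[180:300,200:360]
cv2.imwrite("pics/w2.png",im);cv2.imwrite("pics/s2.png",cv2.resize(b,None,fx=4,fy=4,interpolation=2))
o=sensors.get_obs();print(o["time_s"],o["ee_pos"].round(4),o["eef_rot"].round(3),o["force"].round(1))
```

```text
6.1 [ 0.4411 -0.184   0.3078] [-3.141e+00  2.000e-03  3.064e+00] [-0.1 -0.2  0.2]
```

View pics/w2.png

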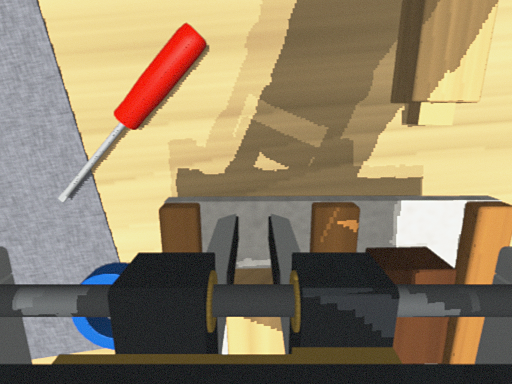

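View pics/s2.png

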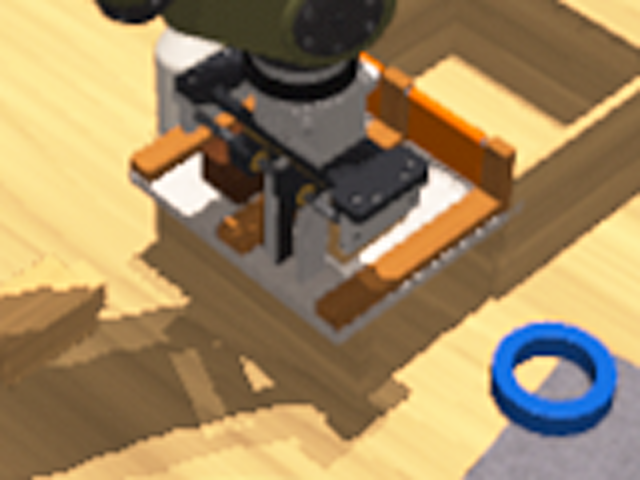

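The fingers stand in the right lane behind the piece, clear of the fences, with the force about zero. First push is 100 mm along the lane.

Call:
arm_command(plan=[0.6, 0.03, -0.002, 0, 0, 0.6, 0.05, -0.004, 0, 0, 0.6, 0.075, -0.006, 0, 0, 0.6, 0.1, -0.008, 0, 0, 0.6, 0.125, -0.009, 0, 0, 0.6, 0.15, -0.011, 0, 0, 0.6, 0.175, -0.013, 0, 0, 0.6, 0.2, -0.015, 0, 0, 0.6, 0.225, -0.017, 0, 0, 0.6, 0.25, -0.019, 0, 0, 0.6, 0.25, -0.019, 0, 0])

```text
time_s: 7.2
ee_pos: [0.5416, -0.1916, 0.3065]
eef_rot: [-3.142, 0.0, 3.065]
force: [0.2, -1.1, 0.7]
grip_width: 0.0191
```

Run:
```python
from fit import *
a=vision.camera("scene")[120:250,130:280]
b=vision.camera("side")[160:290,225:375]
cv2.imwrite("pics/s3.png",np.hstack([cv2.resize(i,None,fx=2.65,fy=3.5,interpolation=2) for i in (a,b)]))
o=sensors.get_obs();print(o["time_s"],o["ee_pos"].round(4),o["eef_rot"].round(3),o["force"].round(1))
p=[.599,-.1455,-.075];print(loc(p,o["ee_pos"]))
for n in("scene","side"):
  for r in vision.pinpoint("pale_mid",n)[:4]:print(n,np.round(r["at"]),round(r["confidence"],2),loc(p,ray(n,r["at"],.116)).round(3))
```

```text
7.3 [ 0.5407 -0.1916  0.3064] [ 3.141 -0.     3.064] [-0.4  0.6 -0.3]
[-0.05467491 -0.05028821]
scene [250. 233.] 0.63 [0.158 0.244]
scene [158. 279.] 0.55 [-0.207  0.144]
scene [167. 199.] 0.54 [-0.002 -0.048]
side [257. 210.] 0.93 [-0.315  0.034]
side [181. 280.] 0.66 [0.056 0.137]
side [217. 311.] 0.62 [ 0.004 -0.046]
side [220. 263.] 0.22 [-0.109  0.042]
```

View pics/s3.png

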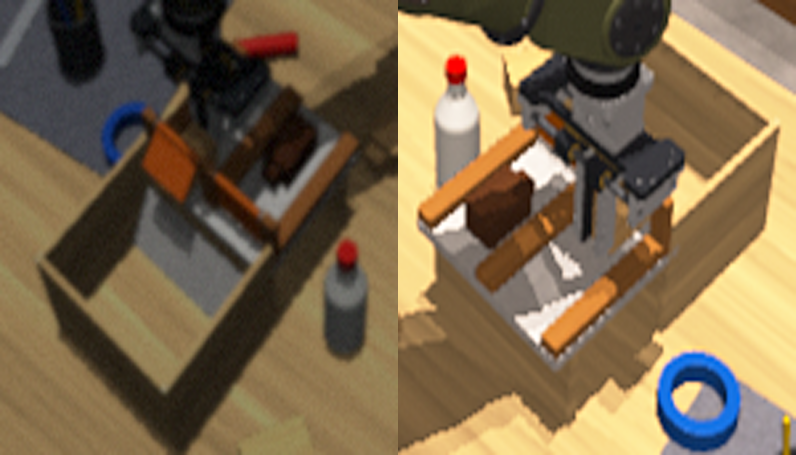

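The right flap lies open on the piece at about x = 0, and the left flap is shut. Now a brisk final push, stopping short of the hinge rod.

Call:
arm_command(plan=[0.6, 0.03, -0.002, 0, 0, 0.6, 0.09, -0.007, 0, 0, 0.6, 0.09, -0.007, 0, 0, 0.6, 0.09, -0.007, 0, 0])

```text
time_s: 7.8
ee_pos: [0.5763, -0.1943, 0.3064]
eef_rot: [3.141, -0.001, 3.064]
force: [0.0, -0.6, 0.0]
grip_width: 0.0187
```

Run:
```python
from fit import *
a=vision.camera("scene")[120:250,130:280]
b=vision.camera("side")[160:290,225:375]
cv2.imwrite("pics/s4.png",np.hstack([cv2.resize(i,None,fx=2.65,fy=3.5,interpolation=2) for i in (a,b)]))
o=sensors.get_obs();print(o["time_s"],o["ee_pos"].round(4),o["force"].round(1))
p=[.599,-.1455,-.075];print(loc(p,o["ee_pos"]))
```

```text
7.9 [ 0.576  -0.1944  0.3066] [ 0.6 -0.1 -0.7]
[-0.01925931 -0.0504574 ]
```

View pics/s4.png

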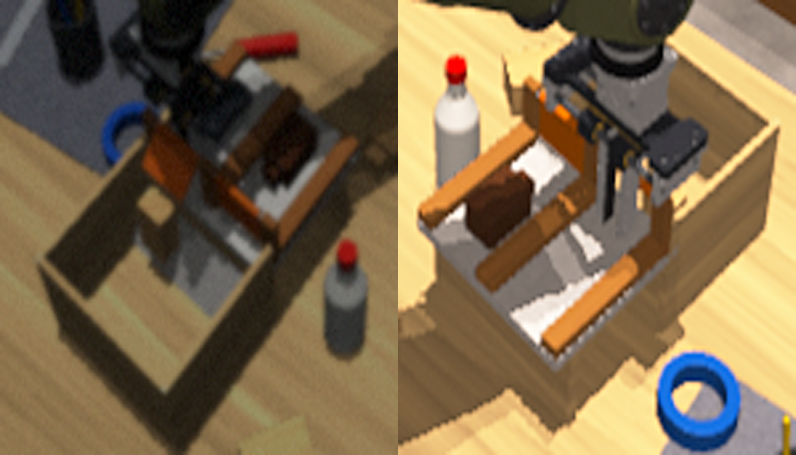

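The piece has tipped nose-down onto the slide, and the flap still looks open. I'll draw back a little and look again.

Call:
arm_command(plan=[0.6, -0.06, 0.005, 0, 0, 0.6, -0.12, 0.009, 0, 0, 0.6, -0.12, 0.009, 0, 0, 0.6, -0.12, 0.009, 0, 0])

```text
time_s: 8.3
ee_pos: [0.5284, -0.1909, 0.3073]
eef_rot: [-3.141, 0.001, 3.064]
force: [-0.0, 0.2, 0.4]
grip_width: 0.019
```

Run:
```python
from fit import *
a=vision.camera("scene")[120:250,130:280]
b=vision.camera("side")[160:290,225:375]
cv2.imwrite("pics/s5.png",np.hstack([cv2.resize(i,None,fx=2.65,fy=3.5,interpolation=2) for i in (a,b)]))
o=sensors.get_obs();print(o["time_s"],o["ee_pos"].round(4),o["force"].round(1))
```

```text
8.4 [ 0.5289 -0.1909  0.3069] [ 0.2  0.  -0.7]
```

View pics/s5.png

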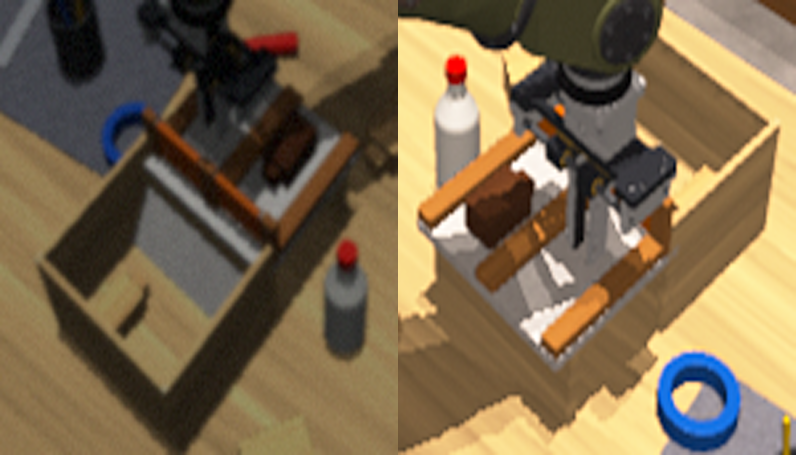

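The piece lies on the box floor and the flap is shut. I'll draw back further, then rise clear of everything.

Call:
arm_command(plan=[0.6, -0.1, 0.008, 0, 0, 0.6, -0.15, 0.011, 0, 0, 0.6, -0.15, 0.011, 0.1, 0, 0.6, -0.15, 0.011, 0.2, 0, 0.6, -0.15, 0.011, 0.3, 0, 0.6, -0.15, 0.011, 0.35, 0, 0.6, -0.15, 0.011, 0.35, 0, 0.6, -0.15, 0.011, 0.35, 0, 0.6, -0.15, 0.011, 0.35, 0])

```text
time_s: 9.3
ee_pos: [0.4688, -0.1864, 0.4451]
eef_rot: [3.141, -0.002, 3.064]
force: [0.0, -0.4, -0.1]
grip_width: 0.019
```

Run:
```python
from fit import *
p=[.599,-.1455,-.075]
A=vision.camera("scene");B=vision.camera("side")
cv2.imwrite("pics/s6.png",np.hstack([cv2.resize(i,None,fx=2.65,fy=3.5,interpolation=2) for i in (A[120:250,130:280],B[160:290,225:375])]))
o=sensors.get_obs();print(o["time_s"],o["ee_pos"].round(4),o["force"].round(1),np.abs(o["joint_vel"]).max())
for n in("scene","side"):
  for r in vision.pinpoint("pale_mid",n)[:4]:print("pale",n,np.round(r["at"]),round(r["confidence"],2),loc(p,ray(n,r["at"],.024)).round(3))
  for r in vision.pinpoint("dark_mid",n)[:1]:print("dark",n,np.round(r["at"]),loc(p,ray(n,r["at"],.116)).round(3))
```

```text
9.4 [ 0.4688 -0.1864  0.4454] [ 0.2 -0.8 -0.9] 0.006911632832217211
pale scene [158. 277.] 0.71 [-0.263  0.102]
pale scene [207. 175.] 0.59 [ 0.134 -0.047]
dark scene [169. 239.] [-0.083  0.066]
pale side [260. 213.] 0.79 [-0.267  0.087]
pale side [219. 338.] 0.46 [ 0.137 -0.05 ]
pale side [317. 373.] 0.34 [-0.083 -0.354]
dark side [220. 265.] [-0.102  0.039]
```

View pics/s6.png

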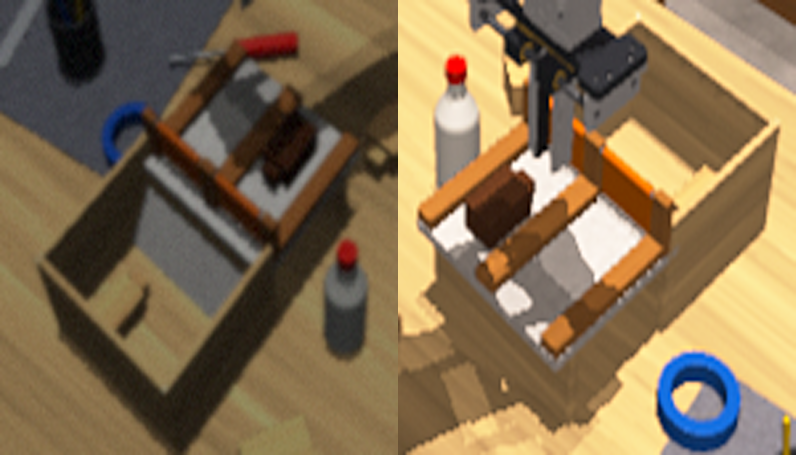

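The pale piece rests in the box (both cameras put it at about x = 0.135, y = -0.05). Both flaps hang shut, the dark piece is in place, and the robot is clear.

```bash
python3 -c "
from station import job
job.hand_in()"
```

```text
the job is handed in; nothing more can be done
```

The pale piece is in the drop box and I handed the job in at about 9.4 s. The hand-in gives no verdict.

**What I did:** I picked out the pale piece in the right lane; the two on the bench are larger look-alikes. With the fingers nearly closed I pushed it 100 mm under its flap, then gave a short brisk push until it tipped off the sill. I then drew the fingers back and raised the arm clear.

**Last checks:**
- **Pale piece:** both cameras place it on the box floor, at about x = 0.135, y = -0.05 m in the box frame. It looks the same in the last two pictures, 1 s apart.
- **Flaps:** both look shut in the pictures; I had no direct reading of their angles.
- **Dark piece:** it looks unmoved. The side camera found it within about 1 pixel of its first position. The scene camera's last fix was about 6 pixels from its first, low-confidence one, and about 30 mm from the side camera's. I put that down to the network, since the picture shows no shift.
- **Other things:** the glue bottle, tape and screwdriver look unmoved in the last crops. The pencil cup and the post were mostly or wholly outside them, so I did not recheck those two.
- **Contact:** the force readings stayed near zero, and the robot touches nothing.

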